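# Load the thin-section carrier under the stage's spring clip

## Robot

A 7-joint arm with a two-finger parallel gripper is mounted at the origin on the work surface. World frame = base frame: x ahead of the robot, y to its left, z up, the work surface at z = 0. Lengths are in m, angles in rad, forces in N, time in s.
With the tool pointing down it reaches from about 0.4 to 0.875 m from the base axis. Payload 19.3 kg.
Tool frame: the origin (TCP) lies midway between the tips of the shut fingers; the grasp point (between the pads) lies 19 mm behind it; x points along the fingers, y is the direction in which the jaws open and shut, and the axes are right-handed (so a half turn about x gives the same grasp; the last joint's range is limited). The gripper opens to 85 mm and grips with 20 to 120 N. Pads are 22 mm wide; open, the fingers measure 114 mm over their backs; the gripper's body (76 mm by 85 mm) begins 54 mm behind the grasp point. The pads swing forward as they close: fully open they stand 13 mm farther back than shut.
Start: joints at [-1.391, 0.521, -0.036, 1.599, 0.021, 1.021, -0.113], TCP at [0.155, 0.606, 0.231] pointing down, gripper open.
Joint ranges: [-2.91, 2.91], [-0.3, 2.13], [-1.5, 1.42], [0.17, 2.43], [-1.26, 4.41], [0.16, 1.93], [-2.52, 2.52]. Speed limits (rad/s): [1.89, 1.89, 2.39, 2.39, 3.01, 3.01, 3.01].

## Interface

Orientations are given as [roll, pitch, yaw] about the fixed x, y, z axes, in that order (R = Rz(yaw) Ry(pitch) Rx(roll)).
In Python, from workcell import telemetry, vision, workorder gives the robot as it stands. The module is installed in compiled form; this text tells all that it offers.
- The arm moves only by the tool play_rows, never from a script. Its argument "deltas" is a list of rows, each a list of 7 numbers: the shift along the world's x, y, z in mm, then the turn, a rotation vector about the world's x, y, z in degrees, then the finger opening in mm, from 0 to 85.4. In form: [[x, y, z, wx, wy, wz, jaw], ...]. A call has 1 to 8 rows; each row shifts and turns the commanded pose from where the row before left it; what a row does not reach is not made up. A row lasts 1/8 s, in which the tool goes at most 62.5 mm and 10.7 degrees, less where a joint would pass 70% of its speed; a pose out of reach is approached as far as the arm can. A call with a gripper value outside its range is refused whole. The fingers move at their own pace and stop on an object; "grip_force" is the grip in N (left out, the last holds). Time passes only in rows, so rows that do not move let the fingers close. It gives the time, the measured TCP pose, the force and the opening at its end, in the units of the state.
- telemetry.observe(): the state, without advancing time (a new reading comes with each control period).
- vision.grab_frame(name): name is "side" or "top"; returns the picture (384x512x3 uint8, red, green, blue); there is no depth.
- vision.camera_info(name): a dict with "mtx" (3x3 intrinsics, pixels), "rvec" (rotation vector, rad) and "tvec" (3), from world to camera coordinates, as OpenCV has them. Camera axes: x right, y down, z forward; pixel columns grow to the right and rows downward; lengths in m; the calibration is good to about 2 mm. A picture is of the moment at which its call begins. camera_info takes no time and is no camera call.
- workorder.job_done(): hands the job in, once; it reports no verdict.
The state is a dict: "clock": time; "qpos": joint angles; "qd": joint speeds; "joint_efforts": joint torques, N m; "position": TCP position; "tool_rot": TCP orientation; "force": force on the tool from outside, world axes, zero at the start; "moment": the same for the moment, N m; "grip_width": finger opening in m.
Only numpy, scipy, OpenCV 4.12 (cv2) and the standard library are available. Lean on these libraries where they do the work, as an engineer would, in place of code of your own. Each camera call takes 0.05 s, during which the arm holds its last target. There are 200 camera calls.

## Task

Load the slide carrier that waits in the guide of the ice thin-section stage: press the spring clip's thumb bar down with one fingertip so that its jaw opens, and with the other fingertip push the carrier along the guide beneath the jaw until it is fully home against the stop. Keep the bar held down until the carrier is home, then let the clip close on the carrier and move clear. Only push it flat along the guide: do not lift the carrier, and leave everything else on the shelf where it is.

Things in the scene. Friction and masses are not known exactly. Their poses are not given: they have to be found in the camera images.
- stage: Ice thin-section stage, fixed on the mat: green cast base 190 x 72 mm, flat deck 30 mm above its underside, at x -100 to +90. Origin at the underside, below the centre of the carrier's home place; x is the pushing direction, towards the stop; y towards the thumb bar; z up. Beyond the stop (x over 60, y below 0) a post and a polariser disc swung aside, top 80 mm above the underside.
- guide_entry (a point): Open end of the guide, at deck height on its centre line (stage x = -80). Two steel rails 6 mm high, inner faces 26.25 mm either side of the centre line, run from here to the stop. The clip's hinge tube, 6 mm thick, lies beside the left rail at stage y = 34, its axis 2 mm above the deck.
- stop_face (a point): Foot of the stop's face, at deck height on the guide's centre line (stage x = +28): a steel bar 8 mm high across the far end of the guide.
- carrier: Slide carrier, flat aluminium plate with a glass window: 56 mm (its x) by 50 by 8 mm thick, about 60 g, loose on the deck between the rails (1.25 mm play each side). Origin at the centre of its underside, x towards the stop. It starts 24 to 42 mm short of the stop, in front of the shut jaw. Home: leading edge against the stop, origin 30 mm straight above the stage's origin.
- clip (a joint): Angle of the spring clip about its hinge (along stage x), rad: 0 shut, growing as the thumb bar is pressed; stop at 0.6. The carrier passes beneath the jaw from about 0.20 up; 0.18 when the jaw rests on the carrier. The spring shuts it when let go. Pressing at the middle of the bar's width takes about 3 N to start, about 8 N at 0.42.
- jaw_nose (a point): Lowest point of the jaw's rolled nose (14 mm long along stage x, at stage x = 11 to 25, y = 6), moving with the clip: 3 mm above the deck when shut, so it bars the carrier; 14 mm at 0.42 rad. The jaw's arm crosses over the left rail from the hinge, its top 15 mm above the deck when shut.
- thumb_bar (a point): Middle of the thumb bar's upper face, moving with the clip. Flat steel strip outside the left rail, 115 mm long (stage x = -90 to +25), 30 mm wide (y = 38 to 65). Shut, it slopes up outwards, face 5 to 17 mm above the deck; at 0.42 rad it is level, 3 mm above the deck, so a tip on it and a tip behind the carrier are at one height. Press it anywhere along; a tip may slide along it.
- spare: Spare slide carrier, the same as the carrier (56 x 50 x 8 mm), lying on the mat beside the stage. Leave alone. Origin at the centre of its underside.
- cap1: Brass sample cap, 40 mm across, 18 mm high, on the mat on the stage's right (its -y side). Leave alone. Origin at the centre of its underside.
- cap2: Brass sample cap, 40 mm across, 18 mm high, on the mat on the stage's left (its +y side), beyond the thumb bar. Leave alone. Origin at the centre of its underside.
- sleeve: Aluminium ice core sleeve, tube 80 mm across, 140 mm high, upright on the left. Leave alone. Origin at the centre of its underside.
- gauge_cup: Tin snow gauge cup, 76 mm across, 85 mm high, upright on the left. Leave alone. Origin at the centre of its underside.
- counter: Black bakelite counter housing, 90 x 120 mm, 74 mm high with its knob, on the right. Leave alone. Origin at the centre of its underside.
- brush: Brush, 160 mm long, 20 mm thick, lying on the right. Leave alone. Origin under the middle of its length; x towards the bristles.
There are look-alikes about, which are no part of the job. Leave any blue or brown look-alike of the carrier alone.

How it is judged:
On the way, in this order (a step that is already met when the one before it is completed fails the run):
1. the clip is pressed open while the carrier is still in front of its jaw (value of joint clip above 0.2 rad and x of carrier in the frame of stage below -0.015 m), for 0.1 s.
2. the carrier is home against the stop, within 3 mm, with the clip still held open (value of joint clip above 0.2 rad and x of carrier in the frame of stage between -0.003 and 0.004 m and z of carrier in the frame of stage below 0.033 m), for 0.1 s.
At the end, for the whole second after the job is handed in: The carrier lies flat and still on the deck, within 3 mm of the stop, with the clip's jaw closed on it (clip angle 0.15 to 0.195 rad) (x of carrier in the frame of stage between -0.003 and 0.004 m and z of carrier in the frame of stage below 0.033 m and value of joint clip between 0.15 and 0.195 rad and linear speed of carrier below 0.01 m/s and angle between carrier's own z axis and vertical below 0.05 rad); the robot touches nothing.
It fails at once if the carrier is lifted more than 6 mm off the deck (z of carrier in the frame of stage above 0.036 m).
It fails at once if the carrier is tipped by more than 0.3 rad (angle between carrier's own z axis and vertical above 0.3 rad).
It fails at once if another thing on the shelf is moved by more than 20 mm (distance of any of spare, cap1, cap2, sleeve, gauge_cup, counter, brush from where it was at the start of the episode above 0.02 m).
It also fails if it takes over 38 s, if anything falls off the work surface, if the arm or the gripper's body presses on something with over 40 N, if the wrist force passes 120 N, or if a joint passes its speed limit or range.

## Working session

There is one attempt and no reset: what is moved stays moved. The work goes in short steps, Python scripts to look and compute and a tool call to move; the robot and the scene stay as the last step left them, time stands still between calls to the robot, and variables do not carry over. Pictures are saved under pics/ and viewed, about 8 in all and at most 12, crops included, and the job is handed in when it is done.

Besides the shell and the picture viewer there is one more tool, called as name(argument=value, ...), one argument or row to a line, values as JSON. play_rows: Moves the arm, as the interface text tells. Its arguments: {"type":"object","properties":{"deltas":{"type":"array","items":{"type":"array","items":{"type":"number"}}},"grip_force":{"type":"number"}},"required":["deltas"]}

```bash
mkdir -p pics
cat > h.py <<'E'
import numpy as np, cv2
from workcell import telemetry, vision, workorder
def cam(n):
    c=vision.camera_info(n); return np.array(c["mtx"],float),np.array(c["rvec"],float).reshape(3,1),np.array(c["tvec"],float).reshape(3,1)
def ray(n,uv,z):
    K,r,t=cam(n);R=cv2.Rodrigues(r)[0];o=(-R.T@t).ravel()
    uv=np.atleast_2d(np.array(uv,float));d=np.c_[uv,np.ones(len(uv))]@np.linalg.inv(K).T@R
    return o+d*((z-o[2])/d[:,2])[:,None]
def proj(n,P):
    K,r,t=cam(n);return cv2.projectPoints(np.atleast_2d(np.array(P,float)),r,t,K,None)[0].reshape(-1,2)
E
python3 - <<'E'
from h import *
for n in("top","side"):
    f=vision.grab_frame(n);b=cv2.cvtColor(f,cv2.COLOR_RGB2BGR);cv2.imwrite(f"pics/{n}0.png",b)
    cv2.imwrite(f"pics/{n}0b.png",cv2.resize(b,(800,600),interpolation=cv2.INTER_CUBIC))
    K,r,t=cam(n);print(n,K[0,0],(-cv2.Rodrigues(r)[0].T@t).ravel())
s=telemetry.observe();print(s["clock"],s["position"],s["tool_rot"],s["force"],s["grip_width"])
E
```

```text
top 476.9416686779003 [0.41591753 0.00496737 1.34495806]
side 495.07461574834855 [ 0.32675345 -1.11223668  1.16791926]
0.1 [0.15446276 0.60530414 0.23079613] [-1.51434077  1.56978467 -1.76414465] [-0.59491945  0.50246761 -0.13154848] 0.08546925793663981
```

View pics/top0b.png

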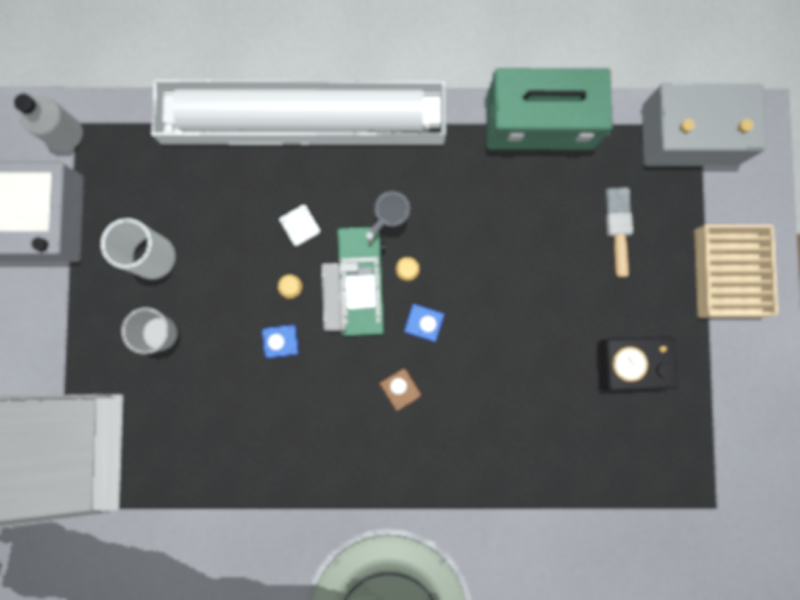

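View pics/side0b.png

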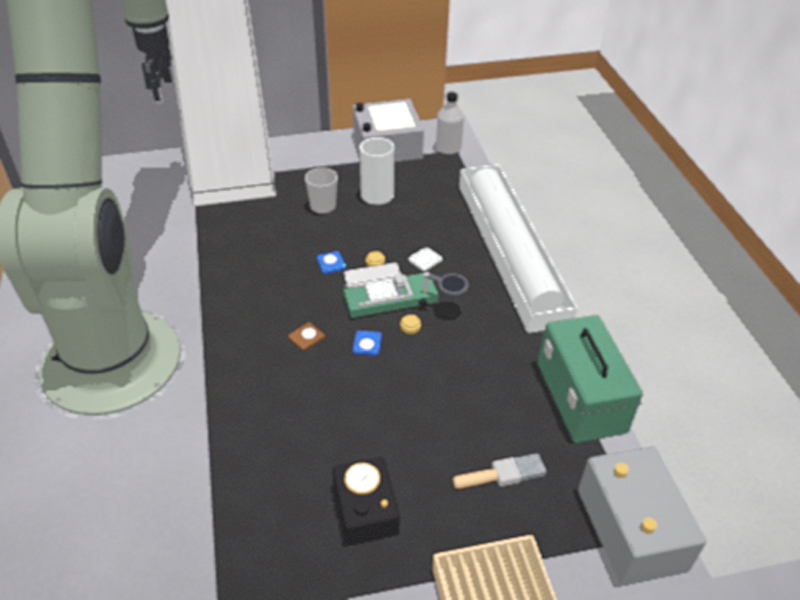

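The top view shows the green stage at about (360,280) of 800x600. The carrier is the silver plate with a white window at (360,292), and the thumb bar is at (332,297) on the left. The bare white plate at (299,225) is the spare, and the blue (280,341), (424,322) and brown (400,389) plates are the look-alikes. Only the plate between the rails fits the description, so I'll confirm it in a crop.

Run:
```python
from h import *
t=cv2.imread("pics/top0.png")[140:220,195:275];s=cv2.imread("pics/side0.png")[155:215,210:310]
cv2.imwrite("pics/crop0.png",np.hstack([cv2.resize(t,(400,400),interpolation=cv2.INTER_CUBIC),np.vstack([cv2.resize(s,(400,240),interpolation=cv2.INTER_CUBIC),np.zeros((160,400,3),np.uint8)])]))
f=cv2.imread("pics/top0.png");h=cv2.cvtColor(f,cv2.COLOR_BGR2HSV)
m=cv2.inRange(h,(60,70,40),(95,255,255));m[:130]=0;m[230:]=0
for c in cv2.findContours(m,0,2)[0]:
    if cv2.contourArea(c)>30: print(cv2.contourArea(c),cv2.boundingRect(c),cv2.minAreaRect(c))
```

```text
281.5 (220, 198, 26, 17) ((232.5, 206.0), (16.0, 25.0), 90.0)
382.0 (216, 145, 28, 20) ((229.409912109375, 154.15731811523438), (18.716930389404297, 27.325950622558594), 87.79740142822266)
```

View pics/crop0.png

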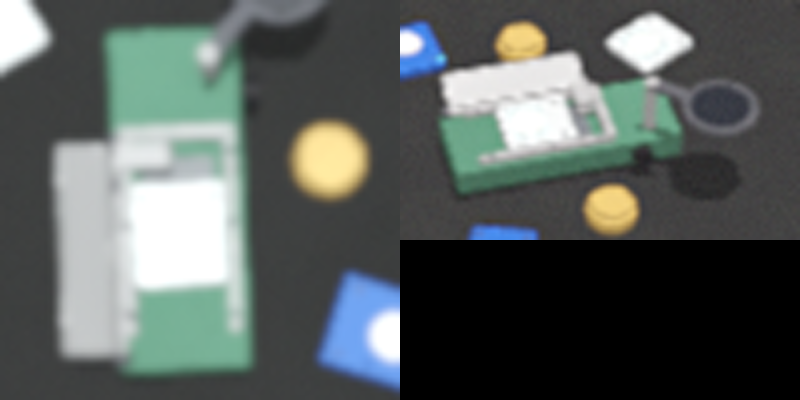

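The crop confirms it: the silver-white carrier lies between the rails (crop x 130–228, y 178–288) in front of the jaw (115–170, 140–165). The bar is at (52–115, 143–357) and the stop at y≈130. Next I'll fit the edges to sub-pixel accuracy.

Run:
```python
from h import *
g=cv2.imread("pics/top0.png").astype(float); x0,y0=195,140
def edge(p,q,nrm,L=2.5,ch=2):   # crop-pixel endpoints; gradient-centroid edge points along normal, line fit
    P=(np.array(p,float)+.5)/5-.5+[x0,y0];Q=(np.array(q,float)+.5)/5-.5+[x0,y0];n=np.array(nrm,float)
    out=[];s=np.arange(-L,L+.01,.1)
    for a in np.linspace(0,1,30):
        c=P+(Q-P)*a;xy=(c+s[:,None]*n).astype(np.float32)
        v=cv2.remap(g[:,:,ch].astype(np.float32),xy[:,0].copy().reshape(1,-1),xy[:,1].copy().reshape(1,-1),cv2.INTER_LINEAR)[0]
        d=np.abs(np.gradient(v));d[d<.35*d.max()]=0;out.append(c+n*(d*s).sum()/d.sum())
    return np.array(out)
E={ 'deckR':((243,60),(250,350),(1,0),.025),'deckL_far':((107,45),(111,115),(1,0),.03),
 'far':((120,29),(185,28),(0,1),.03),'barL':((54,160),(61,345),(1,0),.046),
 'carR':((225,190),(228,275),(1,0),.038),'carL':((132,190),(136,275),(1,0),.038),'carRear':((145,289),(215,287),(0,1),.038),'carFront':((145,181),(210,179),(0,1),.038),
 'stop_far':((130,124),(225,122),(0,1),.038),'barRear':((70,358),(110,357),(0,1),.04),'near':((140,372),(240,369),(0,1),.02)}
for k,(p,q,n,z) in E.items():
    w=ray("top",edge(p,q,n),z)[:,:2];vx,vy,cx,cy=cv2.fitLine(w.astype(np.float32),cv2.DIST_HUBER,0,.001,.001).ravel()
    a=np.degrees(np.arctan2(vy,vx));a=(a+45)%90-45
    print(k,'mid',np.round([cx,cy],4),'ang%90',round(a,2))
from scipy.spatial.transform import Rotation as Ro
s=telemetry.observe();print(Ro.from_euler('xyz',s["tool_rot"]).as_matrix().round(3))
```

```text
deckR mid [0.5719 0.0138] ang%90 2.08
deckL_far mid [0.6447 0.088 ] ang%90 1.9
far mid [0.6778 0.0628] ang%90 1.75
barL mid [0.5599 0.1154] ang%90 2.6
carR mid [0.5609 0.0193] ang%90 2.08
carL mid [0.5578 0.0751] ang%90 4.04
carRear mid [0.5322 0.0479] ang%90 5.3
carFront mid [0.5921 0.0531] ang%90 -0.81
stop_far mid [0.6232 0.0443] ang%90 0.79
barRear mid [0.4941 0.097 ] ang%90 -0.18
near mid [0.4887 0.0372] ang%90 2.96
[[-0.     0.247  0.969]
 [-0.001  0.969 -0.247]
 [-1.    -0.001  0.   ]]
```

play_rows(
  deltas=[
    [30,-44,0,0,0,2,42],
    [30,-44,0,0,0,2,42],
    [30,-44,0,0,0,2,42],
    [30,-44,0,0,0,2,42],
    [30,-44,0,0,0,2,42],
    [30,-44,0,0,0,2,42],
    [30,-44,0,0,0,2,42],
    [30,-44,0,0,0,2.4,42],
  ],
)

```text
clock: 1.1
position: [0.3952, 0.252, 0.2313]
tool_rot: [-0.552, 1.571, -0.515]
force: [0.5, 1.2, 0.3]
grip_width: 0.0421
```

play_rows(
  deltas=[
    [30,-44,-15,0,0,0,42],
    [30,-44,-20,0,0,0,42],
    [30,-44,-25,0,0,0,42],
    [28,-48,-20,0,0,0,42],
    [0,0,-20,0,0,0,42],
    [0,0,0,0,0,0,42],
    [0,0,0,0,0,0,42],
  ],
)

```text
clock: 1.98
position: [0.5125, 0.0743, 0.1319]
tool_rot: [0.71, 1.57, 0.748]
force: [0.1, 0.3, -0.9]
grip_width: 0.0419
```

Run:
```python
from h import *
from scipy.spatial.transform import Rotation as Ro
s=telemetry.observe();R=Ro.from_euler('xyz',s["tool_rot"]).as_matrix();print(s["clock"],s["position"],s["force"],s["grip_width"],R.round(3))
t=cv2.cvtColor(vision.grab_frame("top"),cv2.COLOR_RGB2BGR)[130:230,180:280];d=cv2.cvtColor(vision.grab_frame("side"),cv2.COLOR_RGB2BGR)[115:215,200:300]
cv2.imwrite("pics/c1.png",np.hstack([cv2.resize(i,(400,400),interpolation=cv2.INTER_CUBIC) for i in(t,d)]))
```

```text
1.975 [0.51252951 0.07426091 0.13189113] [ 0.11203841  0.33382168 -0.90871979] 0.041917752517928585 [[ 0.    -0.037  0.999]
 [ 0.     0.999  0.037]
 [-1.     0.     0.   ]]
```

View pics/c1.png

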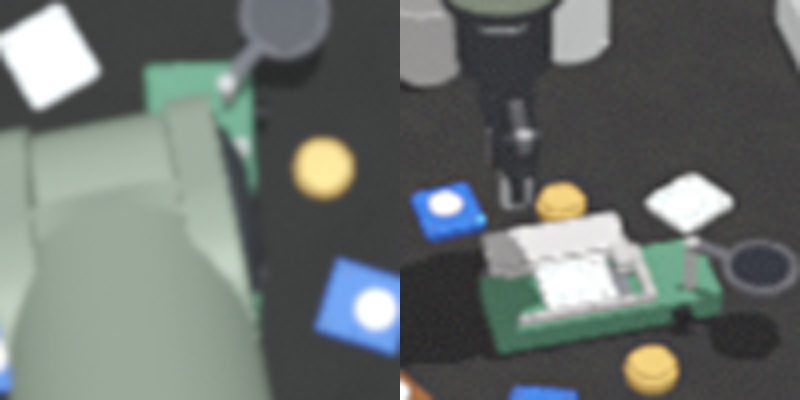

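The top view is blocked by the arm. The side view shows the fingertips (crop 515,195) hanging above the bar's rear end, so I'll descend.

play_rows(
  deltas=[
    [0,0,-25,0,0,0,42],
    [0,0,-25,0,0,0,42],
    [0,0,-15,0,0,0,42],
    [0,0,-5,0,0,0,42],
    [0,0,0,0,0,0,42],
    [0,0,0,0,0,0,42],
  ],
)

```text
clock: 2.82
position: [0.513, 0.0737, 0.062]
tool_rot: [0.162, 1.57, 0.198]
force: [0.0, -1.0, -0.4]
grip_width: 0.042
```

Run:
```python
from h import *
s=telemetry.observe();print(s["clock"],s["position"],s["force"],s["moment"],s["grip_width"])
d=cv2.cvtColor(vision.grab_frame("side"),cv2.COLOR_RGB2BGR)[140:215,205:305]
cv2.imwrite("pics/c2.png",cv2.resize(d,(800,600),interpolation=cv2.INTER_CUBIC))
```

```text
2.825 [0.51296055 0.07366451 0.06199421] [ 0.0439877  -1.00558596 -0.41593207] [ 0.00461684  0.00336393 -0.02063963] 0.04199961410079676
```

View pics/c2.png

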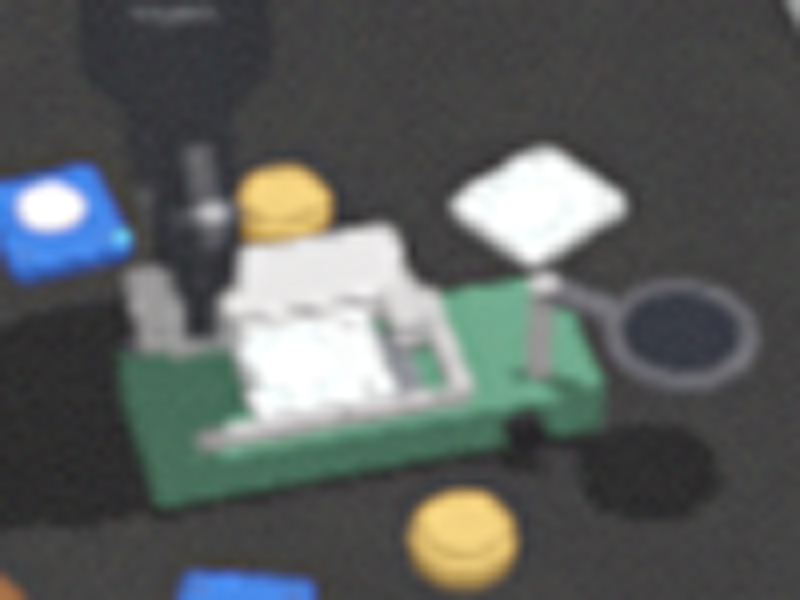

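The side view shows the near fingertip at crop (205,330), just behind the carrier's rear edge, which runs (228,320)–(255,412). The clip is still shut. I'll check the gap by projection.

Run:
```python
from h import *
p=np.array([.51296,.07366]);u=np.array([.9993,.0367]);v=np.array([-.0367,.9993])
def cp(a,b,z): return ((proj("side",[*(p+a*u+b*v),z])[0]-[205,140]+.5)*8).round(0)
for a in(-.011,0,.011): print(a,[cp(a,b,.065) for b in(-.021,-.0355)])
print("at deck",[cp(.011,b,.036) for b in(-.021,-.0355)])
inv=lambda q,z:ray("side",(np.array(q)-.5)/8+[205,140],z)[0]
O=.589*u+.0285*v
for n,q,z in(("tip",(205,332),.065),("carRearL top",(232,312),.038),("carRearR top",(255,408),.038),("barOutRear",(128,272),.047),("barInRear",(140,345),.035),("deckNR",(157,505),.0),("deckNL",(120,345),.03),("railR end",(203,440),.033),("stopFarR",(470,385),.038)):
    w=inv(q,z)[:2]-O;print(n,(w@u*1e3).round(1),(w@v*1e3).round(1))
```

```text
-0.011 [array([170., 334.]), array([178., 358.])]
0 [array([197., 329.]), array([204., 353.])]
0.011 [array([223., 325.]), array([231., 349.])]
at deck [array([224., 376.]), array([232., 400.])]
tip -69.8 0.6
carRearL top -50.4 38.0
carRearR top -54.2 -20.4
barOutRear -89.3 63.0
barInRear -91.4 30.7
deckNR -98.0 -28.4
deckNL -98.6 37.9
railR end -77.8 -28.5
stopFarR 34.7 -28.4
```

play_rows(
  deltas=[
    [0,0,-4,0,0,0,42],
    [0,0,-4,0,0,0,42],
    [0,0,-2,0,0,0,42],
    [0,0,-2,0,0,0,42],
    [0,0,0,0,0,0,42],
    [0,0,0,0,0,0,42],
  ],
)

```text
clock: 3.62
position: [0.5125, 0.0736, 0.0493]
tool_rot: [-0.549, 1.571, -0.513]
force: [-0.6, -0.9, 0.5]
grip_width: 0.0421
```

play_rows(
  deltas=[
    [0,0,-2,0,0,0,42],
    [0,0,-2,0,0,0,42],
    [0,0,0,0,0,0,42],
    [0,0,0,0,0,0,42],
  ],
)

```text
clock: 4.12
position: [0.5125, 0.0736, 0.0453]
tool_rot: [-2.414, 1.571, -2.378]
force: [0.2, -0.3, 0.0]
grip_width: 0.0421
```

play_rows(
  deltas=[
    [0,0,-2,0,0,0,42],
    [0,0,0,0,0,0,42],
    [0,0,0,0,0,0,42],
  ],
)

```text
clock: 4.5
position: [0.5126, 0.0736, 0.0433]
tool_rot: [-0.661, 1.571, -0.625]
force: [0.4, -0.2, -0.6]
grip_width: 0.0418
```

play_rows(
  deltas=[
    [0,0,-2,0,0,0,42],
    [0,0,0,0,0,0,42],
    [0,0,0,0,0,0,42],
  ],
)

```text
clock: 4.88
position: [0.5126, 0.0737, 0.0414]
tool_rot: [0.399, 1.571, 0.436]
force: [0.2, 1.6, 3.8]
grip_width: 0.0419
```

play_rows(
  deltas=[
    [0,0,-2,0,0,0,42],
    [0,0,0,0,0,0,42],
    [0,0,0,0,0,0,42],
  ],
)

```text
clock: 5.25
position: [0.5127, 0.0738, 0.0393]
tool_rot: [0.47, 1.57, 0.507]
force: [0.2, 1.0, 5.3]
grip_width: 0.0417
```

play_rows(
  deltas=[
    [0,0,-2,0,0,0,42],
    [0,0,0,0,0,0,42],
    [0,0,0,0,0,0,42],
  ],
)

```text
clock: 5.62
position: [0.5127, 0.0739, 0.0374]
tool_rot: [0.594, 1.57, 0.631]
force: [-0.2, 2.4, 6.6]
grip_width: 0.0419
```

play_rows(
  deltas=[
    [0,0,-2,0,0,0,42],
    [0,0,0,0,0,0,42],
    [0,0,0,0,0,0,42],
  ],
)

```text
clock: 6.0
position: [0.5127, 0.0742, 0.0354]
tool_rot: [0.891, 1.57, 0.928]
force: [0.2, 4.5, 7.3]
grip_width: 0.0418
```

Run:
```python
from h import *
s=telemetry.observe();print(s["clock"],s["position"],s["force"],s["moment"],s["grip_width"])
d=cv2.cvtColor(vision.grab_frame("side"),cv2.COLOR_RGB2BGR)[140:215,205:305]
cv2.imwrite("pics/c3.png",cv2.resize(d,(800,600),interpolation=cv2.INTER_CUBIC))
```

```text
6.0 [0.51271458 0.07415255 0.03539769] [0.24824022 4.48499124 7.25113744] [1.11612331 0.08041118 0.06122072] 0.04179524990703887
```

View pics/c3.png

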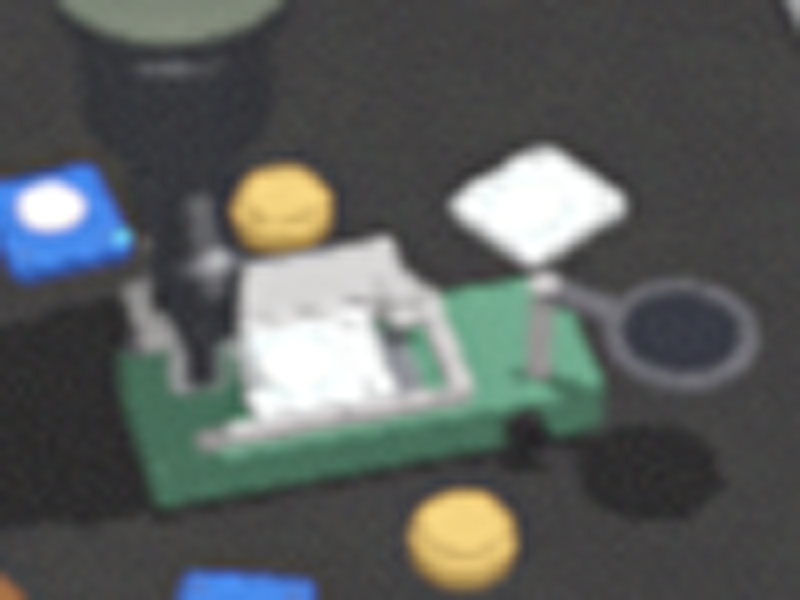

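The bar has visibly dropped and the jaw has risen, with the tip at crop (200,388) behind the carrier. By geometry the clip is at about 0.26 rad and the tips about 7 mm above the deck, so I'll press 3 mm more.

play_rows(
  deltas=[
    [0,0,-1.5,0,0,0,42],
    [0,0,0,0,0,0,42],
    [0,0,0,0,0,0,42],
  ],
)

```text
clock: 6.42
position: [0.5127, 0.0743, 0.034]
tool_rot: [0.983, 1.57, 1.02]
force: [-1.5, 4.8, 8.0]
grip_width: 0.0419
```

play_rows(
  deltas=[
    [0,0,-1.5,0,0,0,42],
    [0,0,0,0,0,0,42],
    [0,0,0,0,0,0,42],
  ],
)

```text
clock: 6.8
position: [0.5127, 0.0744, 0.0326]
tool_rot: [0.945, 1.57, 0.982]
force: [-1.1, 5.4, 10.5]
grip_width: 0.042
```

Run:
```python
from h import *
s=telemetry.observe();print(s["clock"],s["position"],s["force"],s["moment"],s["grip_width"])
d=cv2.cvtColor(vision.grab_frame("side"),cv2.COLOR_RGB2BGR)[155:200,215:275]
cv2.imwrite("pics/c4.png",cv2.resize(d,(800,600),interpolation=cv2.INTER_CUBIC))
```

```text
6.8 [0.51273315 0.07435253 0.03256421] [-1.14804028  5.44882887 10.45910045] [1.27694169 0.26591484 0.06271814] 0.0419787081974953
```

View pics/c4.png

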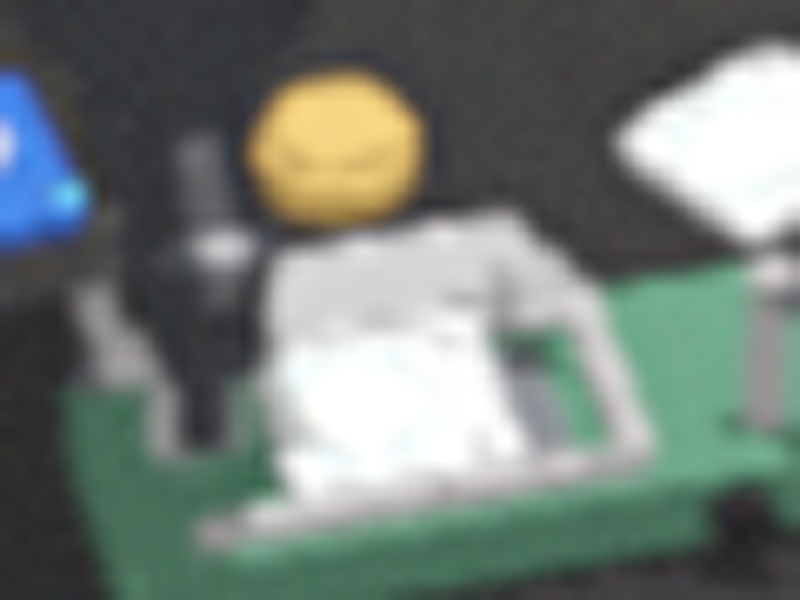

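The jaw is clearly raised and the tip is at crop (205,455) behind the carrier, whose rear edge is at about 275. I'll start pushing along the guide.

play_rows(
  deltas=[
    [3,0.1,0,0,0,0,42],
    [3,0.1,0,0,0,0,42],
    [3,0.1,0,0,0,0,42],
    [3,0.1,0,0,0,0,42],
    [0,0,0,0,0,0,42],
  ],
)

```text
clock: 7.48
position: [0.5237, 0.0739, 0.0322]
tool_rot: [-3.045, 1.569, -3.008]
force: [-6.2, 0.8, 12.1]
grip_width: 0.0421
```

play_rows(
  deltas=[
    [3,0.1,0,0,0,0,42],
    [3,0.1,0,0,0,0,42],
    [0,0,0,0,0,0,42],
  ],
)

```text
clock: 7.85
position: [0.5296, 0.0741, 0.0322]
tool_rot: [-3.05, 1.569, -3.013]
force: [-6.0, 1.9, 11.7]
grip_width: 0.0418
```

Run:
```python
from h import *
s=telemetry.observe();print(s["clock"],s["position"],s["force"],s["moment"],s["grip_width"])
d=cv2.cvtColor(vision.grab_frame("side"),cv2.COLOR_RGB2BGR)[155:200,215:275]
cv2.imwrite("pics/c5.png",cv2.resize(d,(800,600),interpolation=cv2.INTER_CUBIC))
```

```text
7.85 [0.52960525 0.07412945 0.03222056] [-5.96904718  1.88879227 11.69798187] [0.50002517 1.38448759 0.11731832] 0.04180965869344205
```

View pics/c5.png

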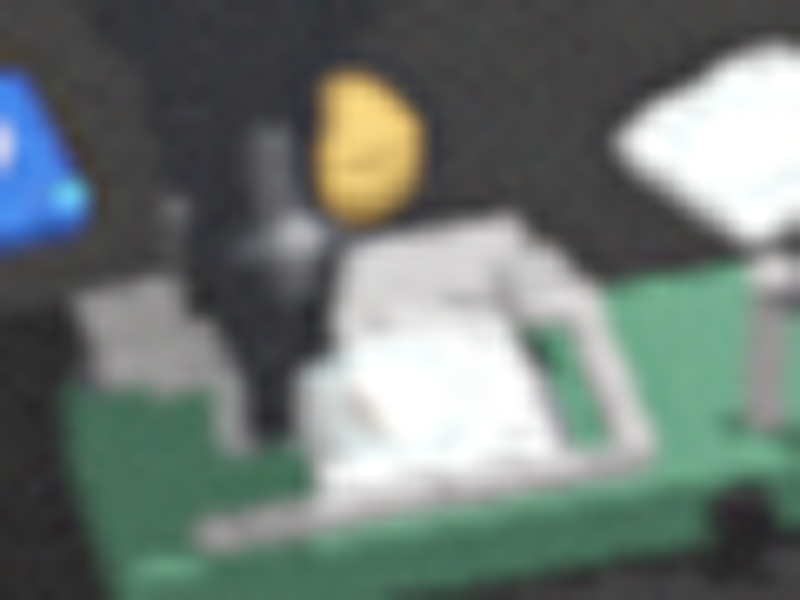

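The carrier has moved about 10 mm, flat: its front edge went from 525 to 565 in the crop, with about 17 mm left. I'll continue, then creep.

play_rows(
  deltas=[
    [3,0.1,0,0,0,0,42],
    [3,0.1,0,0,0,0,42],
    [2,0.1,0,0,0,0,42],
    [2,0.1,0,0,0,0,42],
    [0,0,0,0,0,0,42],
  ],
)

```text
clock: 8.52
position: [0.5395, 0.0746, 0.0322]
tool_rot: [-3.062, 1.569, -3.026]
force: [-6.6, 0.5, 11.7]
grip_width: 0.0421
```

play_rows(
  deltas=[
    [2,0.1,0,0,0,0,42],
    [1,0,0,0,0,0,42],
    [0,0,0,0,0,0,42],
  ],
)

```text
clock: 8.9
position: [0.5425, 0.0747, 0.0322]
tool_rot: [-3.081, 1.569, -3.045]
force: [-6.4, 0.0, 11.0]
grip_width: 0.0418
```

play_rows(
  deltas=[
    [1,0,0,0,0,0,42],
    [1,0,0,0,0,0,42],
    [0,0,0,0,0,0,42],
  ],
)

```text
clock: 9.28
position: [0.5444, 0.0747, 0.0322]
tool_rot: [-3.074, 1.568, -3.037]
force: [-7.7, 1.7, 11.3]
grip_width: 0.0419
```

Run:
```python
from h import *
s=telemetry.observe();print(s["clock"],s["position"],s["force"],s["moment"],s["grip_width"])
d=cv2.cvtColor(vision.grab_frame("side"),cv2.COLOR_RGB2BGR)[155:200,215:275]
cv2.imwrite("pics/c6.png",cv2.resize(d,(800,600),interpolation=cv2.INTER_CUBIC))
```

```text
9.275 [0.54437112 0.07468847 0.0322024 ] [-7.73101894  1.66364162 11.25364278] [0.52642125 1.64178709 0.11964351] 0.04186472468608014
```

View pics/c6.png

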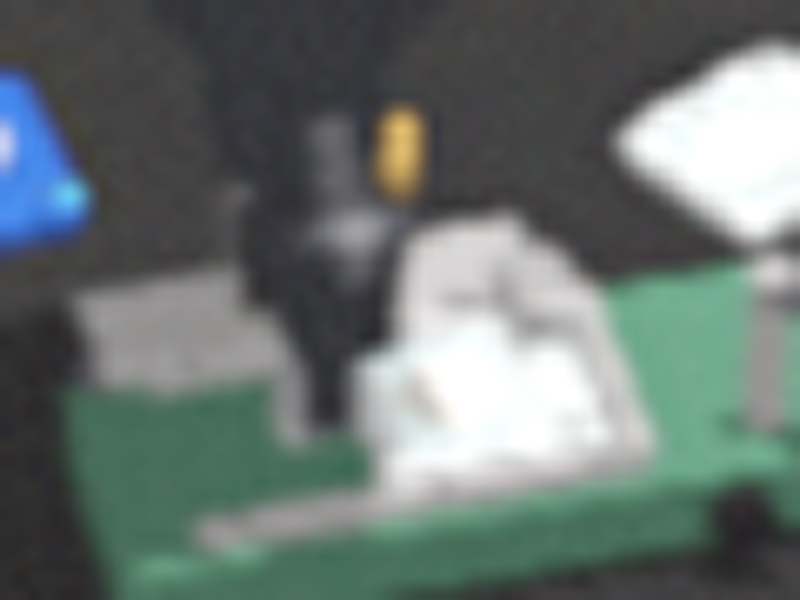

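The carrier is under the jaw and nearly home: its front edge is at about 610–620 against the stop bar. I'll creep on until the force rises.

play_rows(
  deltas=[
    [1,0,0,0,0,0,42],
    [1,0,0,0,0,0,42],
    [0,0,0,0,0,0,42],
  ],
)

```text
clock: 9.7
position: [0.5463, 0.0747, 0.0322]
tool_rot: [-3.088, 1.568, -3.051]
force: [-8.4, 0.8, 13.0]
grip_width: 0.0421
```

play_rows(
  deltas=[
    [1,0,0,0,0,0,42],
    [0,0,0,0,0,0,42],
  ],
)

```text
clock: 9.95
position: [0.547, 0.0747, 0.0321]
tool_rot: [-3.082, 1.568, -3.045]
force: [-9.0, 1.5, 12.8]
grip_width: 0.042
```

play_rows(
  deltas=[
    [1,0,0,0,0,0,42],
    [0,0,0,0,0,0,42],
  ],
)

```text
clock: 10.2
position: [0.5472, 0.0746, 0.032]
tool_rot: [-3.077, 1.566, -3.04]
force: [-14.4, 1.4, 15.0]
grip_width: 0.0417
```

play_rows(
  deltas=[
    [1,0,0,0,0,0,42],
    [0,0,0,0,0,0,42],
    [0,0,0,0,0,0,42],
  ],
)

```text
clock: 10.58
position: [0.5474, 0.0746, 0.0319]
tool_rot: [-3.08, 1.565, -3.044]
force: [-17.4, 1.0, 19.5]
grip_width: 0.0418
```

Run:
```python
from h import *
s=telemetry.observe();print(s["clock"],s["position"],s["force"],s["moment"],s["grip_width"])
d=cv2.cvtColor(vision.grab_frame("side"),cv2.COLOR_RGB2BGR)[155:200,215:275]
cv2.imwrite("pics/c7.png",cv2.resize(d,(800,600),interpolation=cv2.INTER_CUBIC))
```

```text
10.575 [0.54742838 0.07458137 0.03191034] [-17.41677192   0.99698804  19.53442078] [ 0.42335456  3.83988877 -0.20874949] 0.04180833573098755
```

View pics/c7.png

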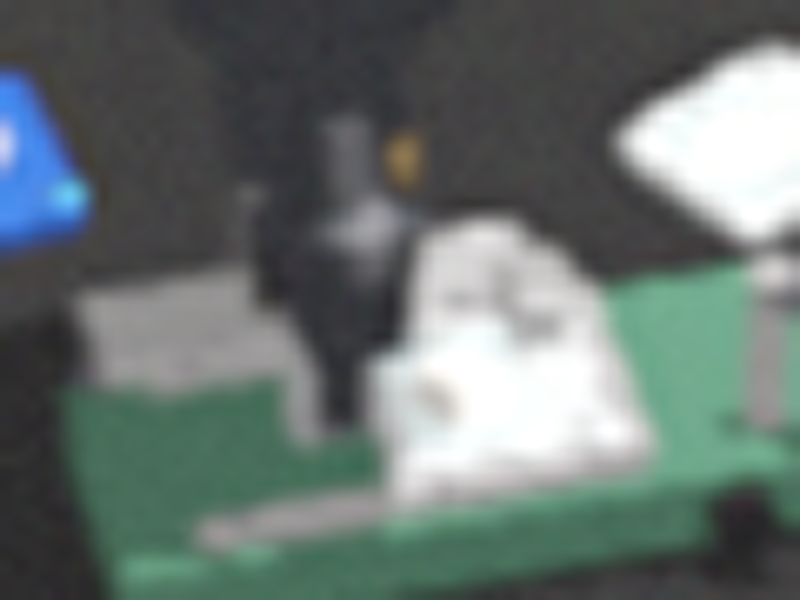

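The carrier sits against the stop: its front edge is at the stop bar (about 640), the motion has stalled and the push force is 17 N. I'll back off with the bar still held, then rise slowly.

play_rows(
  deltas=[
    [-2,0,0,0,0,0,42],
    [-2,-0.1,0,0,0,0,42],
    [-3,-0.1,0,0,0,0,42],
    [-3,-0.1,0,0,0,0,42],
    [0,0,0,0,0,0,42],
  ],
)

```text
clock: 11.25
position: [0.5422, 0.0746, 0.0331]
tool_rot: [0.13, 1.567, 0.166]
force: [4.6, 1.2, 11.6]
grip_width: 0.0421
```

play_rows(
  deltas=[
    [0,0,2,0,0,0,42],
    [0,0,2,0,0,0,42],
    [0,0,2,0,0,0,42],
    [0,0,2,0,0,0,42],
    [0,0,2,0,0,0,42],
    [0,0,3,0,0,0,42],
    [0,0,5,0,0,0,42],
    [0,0,10,0,0,0,42],
  ],
)

```text
clock: 12.25
position: [0.5403, 0.0744, 0.0606]
tool_rot: [-2.914, 1.57, -2.878]
force: [-0.4, -0.2, 0.3]
grip_width: 0.042
```

play_rows(
  deltas=[
    [0,0,25,0,0,0,42],
    [0,0,30,0,0,0,42],
    [-5,10,30,0,0,0,42],
    [-20,40,30,0,0,0,42],
    [-30,44,10,0,0,0,42],
    [-30,44,0,0,0,0,42],
    [-30,44,0,0,0,0,42],
    [-30,44,0,0,0,0,42],
  ],
)

```text
clock: 13.25
position: [0.3944, 0.3017, 0.1861]
tool_rot: [0.695, 1.57, 0.731]
force: [0.6, 0.4, 0.6]
grip_width: 0.0418
```

play_rows(
  deltas=[
    [-30,44,0,0,0,0,42],
    [-30,44,0,0,0,0,42],
    [-30,44,0,0,0,0,42],
    [0,0,0,0,0,0,42],
    [0,0,0,0,0,0,42],
  ],
)

```text
clock: 13.88
position: [0.3058, 0.4319, 0.1856]
tool_rot: [-0.667, 1.57, -0.63]
force: [0.4, -0.8, -0.2]
grip_width: 0.0422
```

Run:
```python
from h import *
s=telemetry.observe();print(s["clock"],s["position"],s["force"],s["grip_width"])
t=cv2.cvtColor(vision.grab_frame("top"),cv2.COLOR_RGB2BGR);d=cv2.cvtColor(vision.grab_frame("side"),cv2.COLOR_RGB2BGR)
cv2.imwrite("pics/top9.png",t)
cv2.imwrite("pics/c8.png",np.hstack([cv2.resize(t[140:220,195:275],(400,400),interpolation=cv2.INTER_CUBIC),cv2.resize(d[150:214,212:276],(400,400),interpolation=cv2.INTER_CUBIC)]))
```

```text
13.875 [0.30576679 0.43194347 0.18562888] [ 0.40368445 -0.83284424 -0.1545457 ] 0.04217685186833115
```

View pics/c8.png

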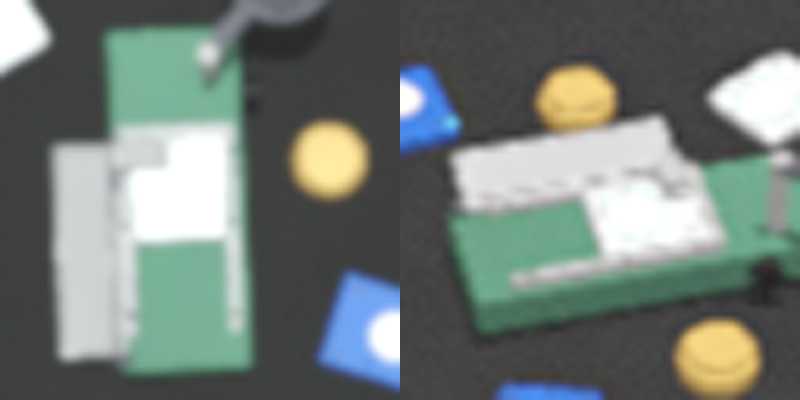

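The top view shows the carrier against the stop, its rear edge moved from crop y 288 to 241 (about 26 mm), with the jaw resting on it. The caps and other plates are where they were. One numeric check, then I hand in.

Run:
```python
from h import *
a,b=cv2.imread("pics/top0.png"),cv2.imread("pics/top9.png")
for n,i in(("start",a),("end",b)):
    v=i[:,224:239,2].astype(float).mean(1);r=np.arange(184,203);g=-np.diff(v[184:204]);g[g<.35*g.max()]=0
    y=(g*(r+.5)).sum()/g.sum();w=ray("top",[(231.5,y)],.038)[0];print(n,"rear edge stage x mm",((w[0]*.9993+w[1]*.0367-.589)*1e3).round(1))
d=cv2.absdiff(a,b).max(2)>60;d=cv2.morphologyEx(d.astype(np.uint8),cv2.MORPH_OPEN,np.ones((2,2)))
print("changed regions",[cv2.boundingRect(c) for c in cv2.findContours(d,0,2)[0]])
workorder.job_done()
```

```text
start rear edge stage x mm -56.0
end rear edge stage x mm -29.3
changed regions [(5, 379, 7, 5), (209, 368, 13, 8), (200, 364, 9, 11), (106, 359, 2, 2), (61, 352, 9, 3), (44, 331, 22, 15), (0, 266, 79, 63), (223, 189, 18, 10), (223, 168, 18, 9)]
the job is handed in; nothing more can be done
```

The carrier is home against the stop with the clip closed on it. I handed the job in at about 14 s on the robot's clock. The hand-in reports no verdict.

I pressed the thumb bar down with the left fingertip and pushed the carrier along the guide with the right one. The motion stalled at the stop with the push force at 17 N. With the bar still held I backed off, then rose slowly so the clip closed, and moved clear.

**Last checks:**
- **Carrier position:** it moved 26.7 mm, and its rear edge measures at stage x = -29.3 mm, where home is -28 mm. That is within the 3 mm limit, with about 2 mm of calibration uncertainty.
- **Clip:** the pictures show the jaw resting on the carrier. I judged the clip angles from the fingertip height, the force and the pictures, since the angle can't be read directly.
- **Other things on the shelf:** comparing the first and last top pictures, the only changes are at the carrier and in areas I take to be the arm and its shadow. I didn't check those areas separately.
- **Contact:** the tool's force reading is back to noise level, so nothing is being touched.

No check failed. The one odd reading was the bar force: 10–13 N during the push, above the 8 N given, which I put down to friction and pressing slightly deeper.

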